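Build up a cutter set on an arbor in the assembly fixture

TASK

Build up the cutter set on the upright arbor in the assembly fixture: first the two-knife cutterhead, turned so that the slot across its underside drops over the two drive dogs on the flange, then the 30 mm spacer sleeve and last the 18 mm collar from the pocket tray. Lower each part all the way down the arbor rather than letting it drop, until it sits fully home and flat on the one beneath, and let go of it before you fetch the next. Leave the two other rings in their pockets and do not disturb the other things on the bench.

Things in the scene. Friction and masses are not known exactly. Their poses are not given: they have to be found in the camera images.
- fixture: Grey tool-assembly fixture bolted to the bench, a steel tool arbor clamped upright in it: base plate 150 (x) by 110 (y) by 14 mm, round body 100 mm wide, T-handled clamp screw on the +x side, up to 96 mm from the axis and 46 mm high. Origin: centre of the underside, on the arbor's axis; z up. It stands elsewhere and turned each time.
- flange_seat (a point): Point on the arbor's axis at the flat top (seat) of its 68 mm flange, 92 mm above the bench; axes as the fixture's. Here the cutterhead's underside comes to rest. Two drive dogs stand on the seat along the fixture's y axis, at either side of the post: each 10 mm (x) by 11 mm (y), 5 mm high, 20 to 31 mm off the axis.
- arbor_tip (a point): Top end of the arbor's plain steel post, on its axis, 77 mm above the seat. The post is 35 mm in diameter; its top 6 mm taper to 28 mm. The finished set stands 5 mm proud of it, for the clamp cap.
- cutterhead: Aluminium two-knife cutterhead flat on a 5 mm cork pad: 120 mm long (x, over the knives), 60 mm wide (y, over two flat parallel sides to grip by), 34 mm high, 0.5 to 0.7 kg. Upright through bore of 38 mm at its middle. Origin: centre of the underside; z up. A slot 18 mm wide, 6 mm deep runs across the underside along y; it fits over the dogs with its y along the fixture's y, either way round.
- ring_tray: Fixed plywood tray, 205 mm (x) by 165 mm (y), 12 mm high, with four round pockets of 65 mm diameter, 5 mm deep, at x = +-50 mm, y = +-40 mm from its middle. Origin: centre of the underside. Each pocket holds one loose steel ring lying flat on its face, bore upright; which ring is in which pocket varies, and so does the side of the bench where the tray is.
- sleeve: Spacer sleeve: plain steel ring, outer diameter 60 mm, bore 38 mm, 30 mm high, about 0.4 kg, in a pocket of the tray. Second on the arbor. Origin: centre of the underside; z along the bore.
- collar: Collar: plain steel ring, outer diameter 60 mm, bore 38 mm, 18 mm high (the lowest ring in the tray; it stands 13 mm above the tray's top), about 0.25 kg. Last on the arbor. Origin: centre of the underside; z along the bore.
- long_sleeve: Another spacer sleeve, outer diameter 60 mm, 50 mm high (the tallest ring in the tray). Not wanted: stays in its pocket. Origin: centre of the underside.
- small_ring: A narrower ring for another arbor, outer diameter 44 mm, 24 mm high. Not wanted: stays in its pocket. Origin: centre of the underside.
- clamp_cap: Dark steel clamp cap, 54 mm diameter, 26 mm high, lying beside the cutterhead on the same pad. It is fitted later by hand: leave it. Origin: centre of the underside.
- spanner: Steel spanner, 200 mm long, lying beyond the fixture; leave it.
- glue_bottle: White glue bottle, 64 mm diameter, 170 mm high, standing at the back; leave it. Origin: centre of the underside.
- tape_roll: Roll of brown tape, 110 mm diameter, 25 mm high, lying flat at the back of the bench, to the robot's right; leave it. Origin: centre of the underside.
There are look-alikes about, which are no part of the job. Leave any yellow look-alike of the sleeve alone.

How it is judged:
By the outcome, as a careful person would: the job done as asked, in the order asked, and still so for the second after the job is handed in, with the robot touching nothing.
It also fails if it takes over 72 s, if anything falls off the work surface, if the arm or the gripper's body presses on something with over 40 N, if the wrist force passes 120 N, or if a joint passes its speed limit or range.

ROBOT

A 6-joint arm with a two-finger parallel gripper is mounted at the origin on the work surface. World frame = base frame: x ahead of the robot, y to its left, z up, the work surface at z = 0. Lengths are in m, angles in degrees, forces in N, time in s.
With the tool pointing down it reaches from about 0.375 to 0.9 m from the base axis. Payload 3.1 kg.
Tool frame: the origin (TCP) lies at the very end of the fingers, on their centre line; the grasp point (between the pads) lies 19 mm behind it (bot.tcp_to_grasp is the distance from the TCP to the grasp point, in m); z points along the fingers, y is the direction in which the jaws open and shut (so a half turn about z gives the same grasp; the last joint's range is limited). The gripper opens to 87 mm and grips with 3 to 60 N. Pads are 19 mm wide; open, the fingers measure 117 mm over their backs; the gripper's body (75 mm by 190 mm) begins 51 mm behind the grasp point.
Start: joints at [-83.108, 30.224, 82.088, -0, 67.689, -10.227], TCP at [0.184, -0.597, 0.223] pointing down, gripper open.
Joint ranges: [-176.69, 176.69], [-43.24, 126.21], [12.49, 139.97], [-82, 262], [0, 151.66], [-163.58, 163.58]. Speed limits (degrees/s): [159.86, 159.86, 180, 180, 180, 180].

INTERFACE

Orientations are given as a 3x3 rotation matrix whose columns are the frame's x, y, z axes.
In Python, from rig import telemetry, eyes, order, bot gives the robot as it stands. The module is installed in compiled form; this text tells all that it offers.
- The arm moves only by the tool servo_tool, never from a script. Its argument "targets" is a list of rows, each a list of 2 entries, a list of its own where there are three numbers: the shift along the tool's x, y, z in m, then the turn, a rotation vector about the tool's x, y, z in rad. In form: [[[tx, ty, tz], [wx, wy, wz]], ...]. A call has 1 to 12 rows; each row is the pose to reach, as a shift and turn from the pose commanded when the call began, along the tool's axes at that moment; what a row does not reach only later rows make up. A row lasts 1/8 s, in which the tool goes at most 62.5 mm and 10.7 degrees, less where a joint would pass 70% of its speed; a pose out of reach is approached as far as the arm can. A call with a gripper value outside its range is refused whole. "gripper" is the finger opening in m, from 0 to 0.087, set as the call begins (left out, the last holds). The fingers move at their own pace and stop on an object; the grip force is fixed at half the most. Time passes only in rows, so rows that repeat a pose let the fingers close. It gives the time, the measured TCP pose, the force and the opening at its end, in the units of the state.
- telemetry.read_state(): the state, without advancing time (a new reading comes with each control period).
- eyes.capture(name): name is "side" or "top" or "wrist"; returns a dict with "pixels" (420x560x3 uint8, blue, green, red), "intrinsics" (3x3 intrinsics, pixels), "k1" (the pictures are not rectified: a ray, as slopes to the right and down, at radius r is drawn at 1 + k1 r^2 times it, then the intrinsics apply), "extrinsics" (4x4, takes a point from camera to world coordinates); the wrist camera has in their place "T_tool_cam" (4x4, takes a point from camera to tool coordinates, whose origin is the TCP and whose axes are the flange's). Camera axes: x right, y down, z forward; pixel columns grow to the right and rows downward; lengths in m; the calibration is good to about 2 mm. A picture is of the moment at which its call begins: read the wrist's pose just before it. There is no depth.
- order.hand_in(): hands the job in, once; it reports no verdict.
The state is a dict: "time_s": time; "joint_positions": joint angles; "qvel": joint speeds; "tau": joint torques, N m; "position": TCP position; "tcp_rot": TCP orientation; "force": force on the tool from outside, world axes, zero at the start; "moment": the same for the moment, N m; "opening": opening from 0.0 (shut) to 1.0 (fully open).
Only numpy, scipy, OpenCV 4.12 (cv2) and the standard library are available. Lean on these libraries where they do the work, as an engineer would, in place of code of your own. Each camera call takes 0.05 s, during which the arm holds its last target. There are 200 camera calls.

## Working session

There is one attempt and no reset: what is moved stays moved. The work goes in short steps, Python scripts to look and compute and a tool call to move; the robot and the scene stay as the last step left them, time stands still between calls to the robot, and variables do not carry over. Pictures are saved under pics/ and viewed, about 8 in all and at most 12, crops included, and the job is handed in when it is done.

Besides the shell and the picture viewer there is one more tool, called after ">>>" by a JSON object that holds its "name" and its "arguments". servo_tool: Moves the arm, as the interface text tells. Its arguments: {"type":"object","properties":{"targets":{"type":"array","items":{"type":"array"}},"gripper":{"type":"number"}},"required":["targets"]}

```bash
mkdir -p pics; cat > h.py <<'E'
import numpy as np, cv2
from rig import telemetry, eyes, order, bot
def cap(n, save=None):
    s=telemetry.read_state(); c=eyes.capture(n)
    K=np.array(c["intrinsics"]);k1=c["k1"]
    if n=="wrist":
        T=np.eye(4);T[:3,:3]=s["tcp_rot"];T[:3,3]=s["position"];T=T@np.array(c["T_tool_cam"])
    else: T=np.array(c["extrinsics"])
    if save: cv2.imwrite("pics/"+save,c["pixels"]); np.savez("pics/"+save+".npz",K=K,k1=k1,T=T)
    return c["pixels"],K,k1,T
def load(f):
    d=np.load("pics/"+f+".npz"); return d["K"],float(d["k1"]),d["T"]
def ray(uv,K,k1,T):
    p=cv2.undistortPoints(np.array([[uv]],float),K,np.array([k1,0,0,0.])).ravel()
    d=T[:3,:3]@np.r_[p,1]; return T[:3,3],d/np.linalg.norm(d)
def atz(uv,z,cal):
    o,d=ray(uv,*cal); return o+d*(z-o[2])/d[2]
def proj(P,cal):
    K,k1,T=cal; q=(np.atleast_2d(P)-T[:3,3])@T[:3,:3]
    return cv2.projectPoints(q.reshape(-1,1,3),np.zeros(3),np.zeros(3),K,np.array([k1,0,0,0.]))[0].reshape(-1,2)
def tri(rays):
    A=0;b=0
    for o,d in rays:
        M=np.eye(3)-np.outer(d,d);A=A+M;b=b+M@o
    return np.linalg.solve(A,b)
E
python3 - <<'E'
from h import *
np.set_printoptions(precision=4,suppress=True)
for n in("side","top"): p,K,k1,T=cap(n,n+"0.png");print(n,K.ravel(),k1,T)
p,K,k1,T=cap("wrist","w0.png");print(T,bot.tcp_to_grasp);print(telemetry.read_state())
c=eyes.capture("wrist");print(c["T_tool_cam"])
E
```

```text
side [508.4035   0.     270.9466   0.     508.4035 212.1571   0.       0.
   1.    ] -0.1537580431235485 [[-0.7008 -0.3561  0.6181 -0.2806]
 [-0.7132  0.3676 -0.5969  0.7752]
 [-0.0147 -0.8591 -0.5115  0.7691]
 [ 0.      0.      0.      1.    ]]
top [458.139    0.     279.8245   0.     458.139  208.5654   0.       0.
   1.    ] 0.035896986668285884 [[ 0.002  -0.9775  0.2111  0.3253]
 [-1.     -0.0021 -0.0005 -0.0094]
 [ 0.0009 -0.2111 -0.9775  1.1144]
 [ 0.      0.      0.      1.    ]]
[[ 0.2947 -0.9229 -0.2478  0.2523]
 [-0.9556 -0.2856 -0.0728 -0.5771]
 [-0.0036  0.2582 -0.9661  0.3847]
 [ 0.      0.      0.      1.    ]] 0.0187
{'time_s': 0.15, 'joint_positions': array([-83.1064,  30.2657,  82.1393,   0.0016,  67.6901, -10.2283]), 'qvel': array([ 0.0826, -0.257 , -0.1747,  0.0405, -0.0313, -0.0921]), 'tau': array([ -0.    , -44.0434, -17.6841,   0.0633,   0.0553,  -0.0001]), 'position': array([ 0.184 , -0.5967,  0.2218]), 'tcp_rot': array([[ 0.9557,  0.2944, -0.0002],
       [ 0.2944, -0.9557,  0.0017],
       [ 0.0003, -0.0016, -1.    ]]), 'force': array([ 0.3162, -0.2587,  1.14  ]), 'moment': array([-0.0046, -0.0235,  0.0098]), 'opening': 1.0014238732654224}
[[ 0.0003 -0.966  -0.2585  0.0712]
 [ 1.      0.0007 -0.0016  0.0012]
 [ 0.0017 -0.2585  0.966  -0.163 ]
 [ 0.      0.      0.      1.    ]]
```

View pics/top0.png

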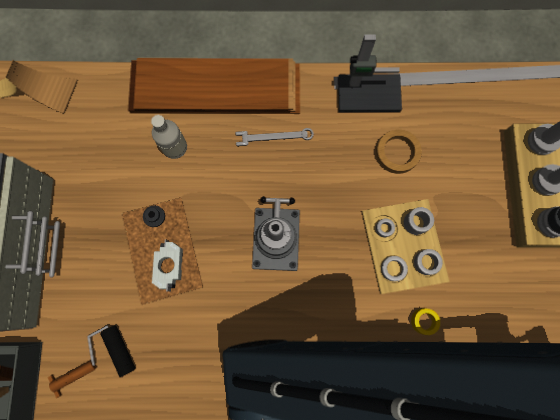

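View pics/side0.png

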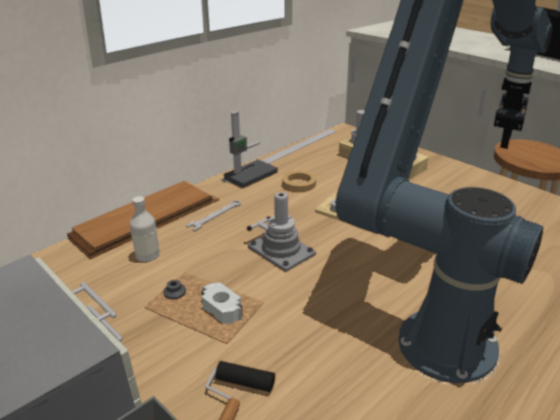

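The top view shows the cutterhead at about (166,265), the cap at (153,215), the arbor at (276,232), and the tray rings at (386,228), (419,220), (395,268) and (428,262). The yellow ring is at (428,320). The side view shows the post top at about (281,196).

```bash
python3 - <<'E'
from h import *
t=cv2.imread("pics/top0.png");s=cv2.imread("pics/side0.png")
a=cv2.resize(t[185:310,115:465],None,fx=2.28,fy=2.28,interpolation=cv2.INTER_CUBIC)
b=cv2.resize(s[180:335,145:365],None,fx=2,fy=2,interpolation=cv2.INTER_CUBIC)
b=cv2.copyMakeBorder(b,0,0,0,a.shape[1]-b.shape[1],cv2.BORDER_CONSTANT)
cv2.imwrite("pics/crop1.png",np.vstack([a,b]))
c=load("top0.png")
np.set_printoptions(precision=3,suppress=True)
for n,uv,z in[("head",(166,265),.039),("cap",(153,215),.031),("tip",(275,227),.169),("r1",(386,228),.031),("r2",(419,220),.045),("r3",(395,268),.035),("r4",(428,262),.035),("bottle",(158,122),.17)]:
    P=atz(uv,z,c);print(n,P,np.hypot(P[0],P[1]))
E
```

```text
head [0.422 0.255 0.039] 0.4934120201388993
cap [0.543 0.295 0.031] 0.6177157279119433
tip [0.49  0.    0.169] 0.48993502062020716
r1 [ 0.512 -0.264  0.031] 0.5763040377741551
r2 [ 0.529 -0.34   0.045] 0.6288093033252165
r3 [ 0.417 -0.28   0.035] 0.5018561539376802
r4 [ 0.431 -0.357  0.035] 0.559892478064841
bottle [0.723 0.257 0.17 ] 0.7669380067618234
```

View pics/crop1.png

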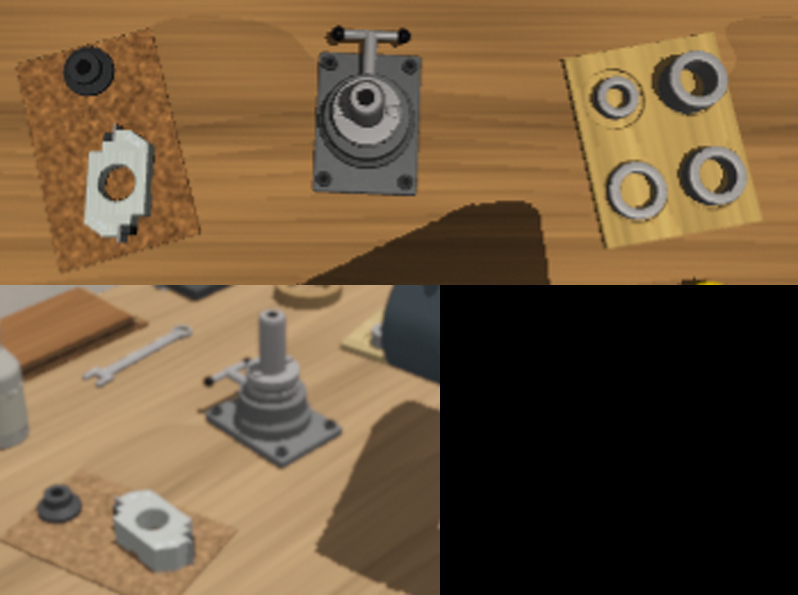

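The crop shows four rings. The upper right one is clearly the tallest, the lower left one looks lowest, and the upper left is the narrow ring. The T-handle points away from the robot, and the head's length is close to world x. I'll fly over the tray first and take wrist views on the way.

```bash
cat >> h.py <<'E'
from scipy.spatial.transform import Rotation as Ro
np.set_printoptions(precision=4,suppress=True)
def Rd(yaw):
    c,s=np.cos(np.radians(yaw)),np.sin(np.radians(yaw)); return np.array([[c,s,0],[s,-c,0],[0,0,-1.]])
def go(x,y,z,yaw):
    s=telemetry.read_state(); R=np.array(s["tcp_rot"])
    print("go",R.T@(np.array([x,y,z])-s["position"]),Ro.from_matrix(R.T@Rd(yaw)).as_rotvec())
E
python3 -c "
from h import *
go(.45,-.31,.25,10)"
```

```text
go [ 0.3387 -0.1959 -0.0277] [-0.0013 -0.0001  0.1243]
```

>>> {"name": "servo_tool", "arguments": {"targets": [[[0.339,-0.196,-0.028],[0,0,0.124]],[[0.339,-0.196,-0.028],[0,0,0.124]],[[0.339,-0.196,-0.028],[0,0,0.124]],[[0.339,-0.196,-0.028],[0,0,0.124]],[[0.339,-0.196,-0.028],[0,0,0.124]],[[0.339,-0.196,-0.028],[0,0,0.124]],[[0.339,-0.196,-0.028],[0,0,0.124]],[[0.339,-0.196,-0.028],[0,0,0.124]],[[0.339,-0.196,-0.028],[0,0,0.124]],[[0.339,-0.196,-0.028],[0,0,0.124]]]}}

```text
time_s: 1.45
position: [0.4493, -0.3115, 0.2503]
tcp_rot: [[0.985, 0.171, -0.001], [0.171, -0.985, 0.0], [-0.001, -0.0, -1.0]]
force: [-0.8, -0.7, 0.3]
opening: 0.999
```

```bash
python3 -c "
from h import *
cap('wrist','w1.png');go(.49,-.05,.28,0); go(.45,-.20,.27,10)"
```

```text
go [ 0.0849 -0.2506 -0.0297] [-0.0001  0.0004  0.1723]
go [ 0.0198 -0.1097 -0.0197] [-0.0002  0.0004 -0.0022]
```

View pics/w1.png

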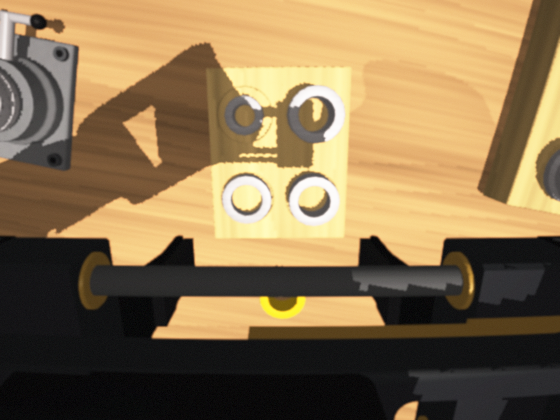

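The wrist view shows ring tops at about (247,199), (314,199), (315,114) and (245,114), with the fixture at the left edge. The next move is toward the fixture, where one view should cover both.

>>> {"name": "servo_tool", "arguments": {"targets": [[[0.03,-0.06,-0.02],[0,0,0.05]],[[0.03,-0.12,-0.03],[0,0,0.1]],[[0.03,-0.16,-0.03],[0,0,0.17]],[[0.03,-0.17,-0.03],[0,0,0.17]],[[0.03,-0.17,-0.03],[0,0,0.17]]]}}

```text
time_s: 2.12
position: [0.4504, -0.1382, 0.2807]
tcp_rot: [[1.0, 0.005, 0.001], [0.005, -1.0, -0.001], [0.001, 0.001, -1.0]]
force: [-0.1, -0.5, 0.5]
opening: 0.997
```

```bash
python3 -c "
from h import *
cap('wrist','w2.png');s=telemetry.read_state();print(s['position'],s['qvel']);go(.38,.255,.27,0);go(.45,.05,.28,0)"
```

```text
[ 0.4508 -0.1389  0.2807] [-0.8829  0.7763 -0.838   0.014   0.0504  0.1513]
go [-0.069  -0.3942  0.0102] [ 0.0012 -0.0009  0.0044]
go [ 0.0001 -0.1889  0.0005] [ 0.0012 -0.0009  0.0044]
```

View pics/w2.png

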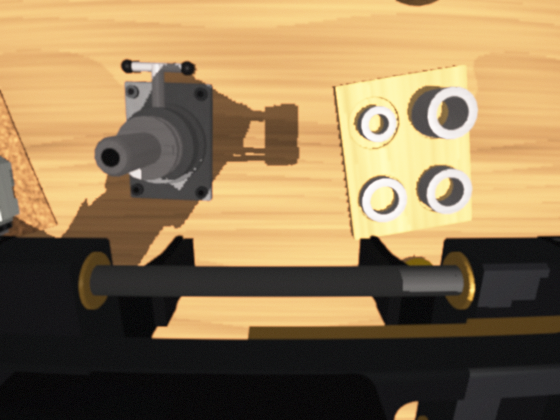

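The second wrist view shows ring tops at about (383,199), (451,188), (455,112) and (377,122). The fixture's base-plate screws are at (131,90), (201,93), (202,191) and (137,188). The post tip is at (110,155).

>>> {"name": "servo_tool", "arguments": {"targets": [[[0,-0.06,0],[0,0,0]],[[0,-0.12,0],[0,0,0]],[[-0.01,-0.18,0],[0,0,0]],[[-0.03,-0.24,0],[0,0,0]],[[-0.04,-0.29,0],[0,0,0]],[[-0.04,-0.29,0],[0,0,0]],[[-0.04,-0.29,0],[0,0,0]]]}}

```text
time_s: 3.05
position: [0.4102, 0.1512, 0.2805]
tcp_rot: [[1.0, 0.004, 0.001], [0.004, -1.0, -0.001], [0.001, 0.001, -1.0]]
force: [0.8, -0.1, 0.1]
opening: 1.0
```

```bash
python3 -c "
from h import *
cap('wrist','w3.png');s=telemetry.read_state();print(s['position'],s['qvel'])
a,b=load('w1.png'),load('w2.png')
for n,p,q in[('r3',(247,199),(383,199)),('r4',(314,199),(451,188)),('r2',(315,114),(455,112)),('r1',(245,114),(377,122))]:
  r=[ray(p,*a),ray(q,*b)];print(n,tri(r))
h=[atz(p,.014,b)[:2] for p in[(131,90),(201,93),(202,191),(137,188)]];h=np.array(h);print(h,h.mean(0))
print(np.degrees(np.arctan2(*(h[0]-h[3])[::-1])),np.degrees(np.arctan2(*(h[1]-h[2])[::-1])),np.degrees(np.arctan2(*(h[0]-h[1])[::-1]))-90)
print(tri([ray((110,155),*b),ray((275,227),*load('top0.png'))]))
"
```

```text
[0.4102 0.1508 0.2805] [-0.7646 -0.1877  0.3532  0.1755  0.2333  0.225 ]
r3 [ 0.4172 -0.2813  0.0179]
r4 [ 0.4376 -0.3584  0.043 ]
r2 [ 0.5297 -0.3381  0.0673]
r1 [ 0.5169 -0.2641  0.0216]
[[ 0.555   0.0432]
 [ 0.5507 -0.0449]
 [ 0.4261 -0.0403]
 [ 0.4298  0.0472]] [0.4904 0.0013]
-1.8560522077110793 -2.131248858368837 -2.7742259156383824
[0.4906 0.0004 0.1686]
```

View pics/w3.png

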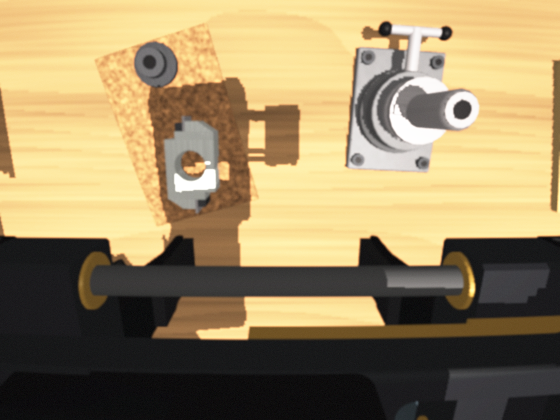

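This view shows the head's bore at about (190,166), the cap at (156,63), the base-plate screws at (368,57), (437,61), (422,163) and (357,160), and the post tip at (463,109). Next I'll take a closer look at the head.

```bash
python3 -c "
from h import *
b=load('w3.png')
h=np.array([atz(p,.014,b)[:2] for p in[(368,57),(437,61),(422,163),(357,160)]]);print(h,h.mean(0))
for i,j in((0,3),(1,2),(0,1)):print(np.degrees(np.arctan2(*(h[i]-h[j])[::-1])))
print(tri([ray((463,109),*b),ray((110,155),*load('w2.png'))]))
print('head',tri([ray((190,166),*b),ray((166,265),*load('top0.png'))]),atz((190,166),.039,b))
go(.375,.255,.18,0)"
```

```text
[[ 0.554   0.0396]
 [ 0.5514 -0.0465]
 [ 0.4252 -0.0407]
 [ 0.4282  0.0457]] [ 0.4897 -0.0005]
-2.750899103846256
-2.6320848606910348
88.29538858605495
[ 0.4907 -0.0002  0.1704]
head [0.4226 0.2567 0.036 ] [0.4231 0.2567 0.039 ]
go [-0.0349 -0.1043  0.1004] [ 0.0007 -0.0005  0.0028]
```

>>> {"name": "servo_tool", "arguments": {"targets": [[[-0.015,-0.04,0.04],[0,0,0]],[[-0.03,-0.08,0.08],[0,0,0]],[[-0.035,-0.105,0.1],[0,0,0]],[[-0.035,-0.105,0.1],[0,0,0]],[[-0.035,-0.105,0.1],[0,0,0]]]}}

```text
time_s: 3.72
position: [0.3749, 0.2559, 0.181]
tcp_rot: [[1.0, 0.003, 0.001], [0.003, -1.0, -0.0], [0.001, 0.0, -1.0]]
force: [0.2, 0.1, -0.9]
opening: 1.002
```

```bash
python3 -c "
from h import *
p,*_=cap('wrist','w4.png');s=telemetry.read_state();print(s['position'],s['qvel'])
q=proj([.4228,.2567,.039],load('w4.png'))[0];print(q)
u,v=int(q[0])-130,int(q[1])-100;v=max(v,0);print(u,v)
cv2.imwrite('pics/w4c.png',cv2.resize(p[v:v+190,u:u+260],None,fx=3,fy=3,interpolation=cv2.INTER_CUBIC))"
```

```text
[0.375  0.256  0.1813] [ 0.1449 -0.5628  0.0094  0.134   0.0206  0.1655]
[274.9121 143.7675]
144 43
```

View pics/w4c.png

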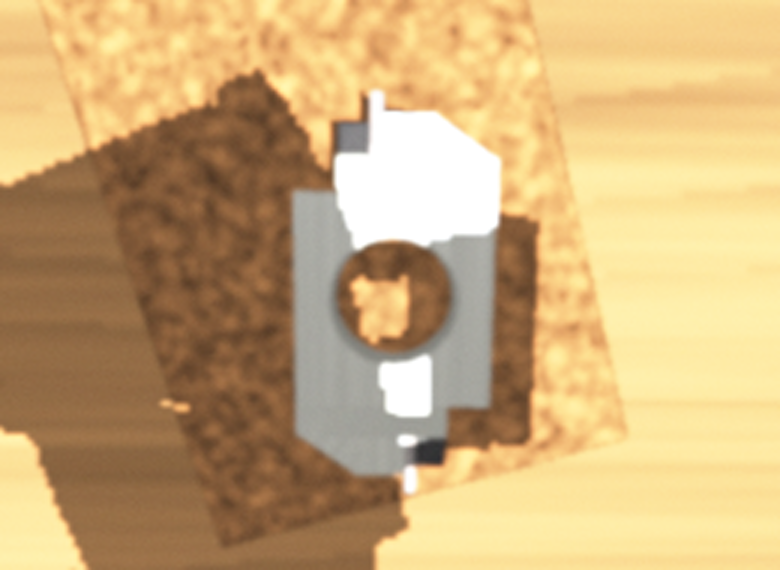

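The crop shows the head. Its left flat runs from (293,192) to (295,436), its right flat from (499,160) to (490,408), and the bore is at (394,298). The cap is well clear.

```bash
python3 -c "
from h import *
b=load('w4.png')
f=lambda u,v:atz((144+u/3,43+v/3),.039,b)[:2]
L=f(293,192),f(295,436);R=f(499,160),f(490,408)
for a,c in(L,R):print(a,c,np.degrees(np.arctan2(*(a-c)[::-1])))
k=f(376,92),f(409,490);print(k,(k[0]+k[1])/2,'bore',f(394,298))
t=f(339,298),f(452,298);print(t)
go(.423,.2555,.10,-1);go(.423,.2555,.016,-1)"
```

```text
[0.4551 0.2863] [0.3813 0.2872] -0.7467208445693158
[0.4644 0.2256] [0.3904 0.2264] -0.6018982167440768
(array([0.4832, 0.2617]), array([0.3639, 0.2514])) [0.4236 0.2565] bore [0.4241 0.2563]
(array([0.424, 0.273]), array([0.4242, 0.2388]))
go [0.0478 0.0006 0.0814] [-0.0003 -0.0019  0.0199]
go [0.0477 0.0006 0.1654] [-0.0003 -0.0019  0.0199]
```

>>> {"name": "servo_tool", "arguments": {"targets": [[[0.049,0,0.04],[0,0,0.016]],[[0.049,0,0.08],[0,0,0.016]],[[0.049,0,0.11],[0,0,0.016]],[[0.049,0,0.135],[0,0,0.016]],[[0.049,0,0.155],[0,0,0.016]],[[0.049,0,0.165],[0,0,0.016]],[[0.049,0,0.165],[0,0,0.016]],[[0.049,0,0.165],[0,0,0.016]]]}}

```text
time_s: 4.78
position: [0.4233, 0.2573, 0.0164]
tcp_rot: [[1.0, -0.012, 0.002], [-0.012, -1.0, 0.001], [0.002, -0.001, -1.0]]
force: [0.4, -0.3, -0.5]
opening: 1.003
```

>>> {"name": "servo_tool", "arguments": {"targets": [[[0,0,0],[0,0,0]],[[0,0,0],[0,0,0]],[[0,0,0],[0,0,0]],[[0,0,0],[0,0,0]],[[0,0,0],[0,0,0]],[[0,0,0],[0,0,0]]], "gripper": 0.03}}

```text
time_s: 5.52
position: [0.4224, 0.2574, 0.0157]
tcp_rot: [[1.0, -0.011, 0.0], [-0.011, -1.0, 0.0], [0.0, -0.0, -1.0]]
force: [-0.5, 0.1, 2.7]
opening: 0.687
```

>>> {"name": "servo_tool", "arguments": {"targets": [[[0,0,-0.01],[0,0,0]],[[0,0,-0.04],[0,0,0]],[[0,0,-0.085],[0,0,0]],[[0,0,-0.13],[0,0,0]],[[0,0.01,-0.17],[0,0,0.01]],[[0.01,0.04,-0.195],[0,0,0.02]],[[0.03,0.09,-0.2],[0,0,0.03]],[[0.05,0.14,-0.2],[0,0,0.03]],[[0.06,0.19,-0.2],[0,0,0.03]],[[0.067,0.235,-0.2],[0,0,0.03]],[[0.07,0.254,-0.2],[0,0,0.03]],[[0.07,0.256,-0.2],[0,0,0.03]]]}}

```text
time_s: 7.02
position: [0.4885, -0.0005, 0.2148]
tcp_rot: [[0.999, -0.044, -0.002], [-0.044, -0.999, 0.001], [-0.002, -0.001, -1.0]]
force: [-0.1, 1.5, -7.7]
opening: 0.688
```

>>> {"name": "servo_tool", "arguments": {"targets": [[[0,0,0],[0,0,0]],[[0,0,0],[0,0,0]]]}}

```text
time_s: 7.28
position: [0.4887, 0.0017, 0.2153]
tcp_rot: [[0.999, -0.04, -0.001], [-0.04, -0.999, 0.001], [-0.001, -0.001, -1.0]]
force: [1.2, -0.0, -6.4]
opening: 0.689
```

```bash
python3 -c "
from h import *
p,*_=cap('wrist','w5.png');q,*_=cap('side','s5.png');t,*_=cap('top','t5.png');s=telemetry.read_state();print(s['position'],s['tcp_rot'],s['force'])
a=cv2.resize(p[60:240,160:400],None,fx=2,fy=2);b=cv2.resize(q[120:270,210:350],None,fx=2,fy=2)
c=cv2.resize(t[150:300,200:350],None,fx=2,fy=2)
im=np.zeros((600,800,3),np.uint8);im[:360,:480]=a;im[:300,500:780]=b;im[300:600,500:800]=c
cv2.imwrite('pics/m5.png',im)"
```

```text
[0.4892 0.0014 0.2155] [[ 0.9992 -0.0398 -0.0003]
 [-0.0398 -0.9992  0.0002]
 [-0.0003 -0.0002 -1.    ]] [ 0.0495 -0.3885 -7.1139]
```

View pics/m5.png

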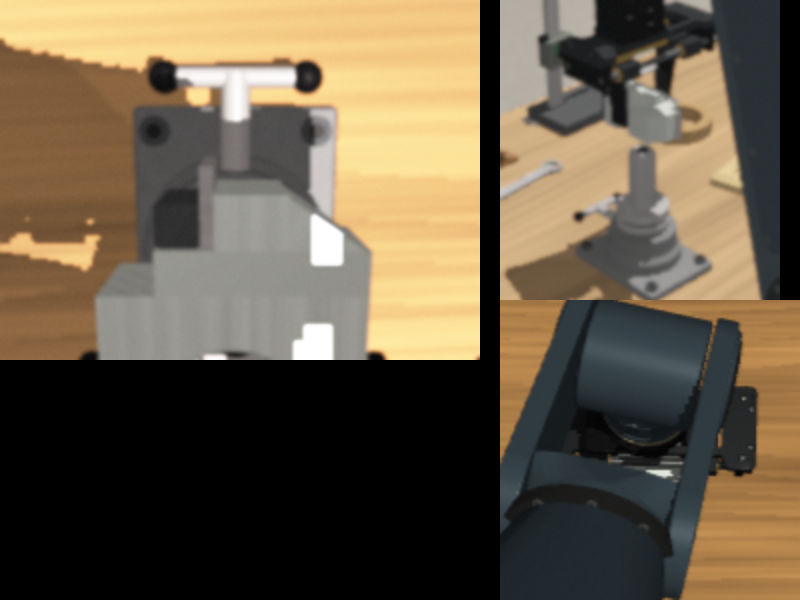

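The composite shows the held head level above the post, in line with it in the side view. The wrist view shows its slot axis matching the fixture. I'll lower gently and watch the force.

>>> {"name": "servo_tool", "arguments": {"targets": [[[0,0.001,0.012],[0,0,0]],[[0,0.001,0.024],[0,0,0]],[[0,0.001,0.03],[0,0,0]],[[0,0.001,0.036],[0,0,0]],[[0,0.001,0.04],[0,0,0]],[[0,0.001,0.044],[0,0,0]],[[0,0.001,0.048],[0,0,0]]]}}

```text
time_s: 8.3
position: [0.4896, -0.0005, 0.1675]
tcp_rot: [[0.999, -0.041, 0.0], [-0.041, -0.999, -0.0], [0.0, 0.0, -1.0]]
force: [0.3, 0.1, -6.4]
opening: 0.691
```

>>> {"name": "servo_tool", "arguments": {"targets": [[[0,0,0.008],[0,0,0]],[[0,0,0.018],[0,0,0]],[[0,0,0.028],[0,0,0]],[[0,0,0.038],[0,0,0]],[[0,0,0.047],[0,0,0]],[[0,0,0.054],[0,0,0]],[[0,0,0.058],[0,0,0]],[[0,0,0.058],[0,0,0]]]}}

```text
time_s: 9.3
position: [0.4894, -0.0004, 0.1093]
tcp_rot: [[0.999, -0.041, -0.0], [-0.041, -0.999, 0.0], [-0.0, -0.0, -1.0]]
force: [0.3, -0.8, -6.4]
opening: 0.686
```

>>> {"name": "servo_tool", "arguments": {"targets": [[[0,0,0.002],[0,0,0]],[[0,0,0.0035],[0,0,0]],[[0,0,0.005],[0,0,0]],[[0,0,0.006],[0,0,0]],[[0,0,0.007],[0,0,0]],[[0,0,0.007],[0,0,0]]]}}

```text
time_s: 10.05
position: [0.4895, -0.0005, 0.1027]
tcp_rot: [[0.999, -0.041, 0.0], [-0.041, -0.999, -0.0], [0.0, 0.0, -1.0]]
force: [-0.6, 0.2, -4.8]
opening: 0.685
```

Contact is just starting: the force went from -6.4 to -4.8 N at the expected height. I'll press a little further.

>>> {"name": "servo_tool", "arguments": {"targets": [[[0,0,0.001],[0,0,0]],[[0,0,0.0015],[0,0,0]],[[0,0,0.0015],[0,0,0]]]}}

```text
time_s: 10.42
position: [0.4896, -0.0005, 0.1027]
tcp_rot: [[0.999, -0.041, 0.001], [-0.041, -0.999, -0.0], [0.001, 0.0, -1.0]]
force: [-3.0, 0.1, 8.2]
opening: 0.688
```

It's firmly seated: the TCP is at 0.1027, which matches the prediction. Now I release it and retreat.

>>> {"name": "servo_tool", "arguments": {"targets": [[[0,0,0],[0,0,0]],[[0,0,0],[0,0,0]],[[0,0,0],[0,0,0]],[[0,0,-0.01],[0,0,0]],[[0,0,-0.03],[0,0,0]],[[0,0,-0.07],[0,0,0]],[[0,0,-0.11],[0,0,0]],[[0,0,-0.14],[0,0,0]]], "gripper": 0.087}}

```text
time_s: 11.42
position: [0.4899, -0.0005, 0.2434]
tcp_rot: [[0.999, -0.041, 0.002], [-0.041, -0.999, -0.001], [0.002, 0.0, -1.0]]
force: [1.2, -1.4, -0.0]
opening: 1.002
```

```bash
python3 -c "
from h import *
cap('side','s6.png')
go(.375,-.33,.19,10)"
```

```text
go [-0.1041  0.3335  0.0564] [ 0.0028 -0.0093 -0.2154]
```

>>> {"name": "servo_tool", "arguments": {"targets": [[[-0.01,0.05,0],[0,0,-0.03]],[[-0.03,0.11,0],[0,0,-0.08]],[[-0.05,0.17,0.01],[0,0,-0.12]],[[-0.07,0.23,0.02],[0,0,-0.16]],[[-0.09,0.29,0.04],[0,0,-0.2]],[[-0.104,0.333,0.055],[0,0,-0.215]],[[-0.104,0.333,0.055],[0,0,-0.215]],[[-0.104,0.333,0.055],[0,0,-0.215]],[[-0.104,0.333,0.055],[0,0,-0.215]]]}}

```text
time_s: 12.6
position: [0.3723, -0.3276, 0.1865]
tcp_rot: [[0.985, 0.175, 0.0], [0.175, -0.985, 0.0], [0.0, -0.0, -1.0]]
force: [1.1, -0.8, -0.5]
opening: 1.004
```

```bash
python3 -c "
from h import *
p,*_=cap('wrist','w7.png');s=telemetry.read_state();print(s['position'],s['tcp_rot'][0])
q=cv2.imread('pics/s6.png')
im=np.zeros((600,800,3),np.uint8);a=cv2.resize(p[20:240,120:460],None,fx=1.6,fy=1.6,interpolation=cv2.INTER_CUBIC);im[:352,:544]=a
b=cv2.resize(q[170:270,225:345],None,fx=2.4,fy=2.4,interpolation=cv2.INTER_CUBIC);im[355:595,:288]=b
cv2.imwrite('pics/m7.png',im)"
```

```text
[ 0.3724 -0.3276  0.1865] [0.9846 0.1749 0.0003]
```

View pics/m7.png

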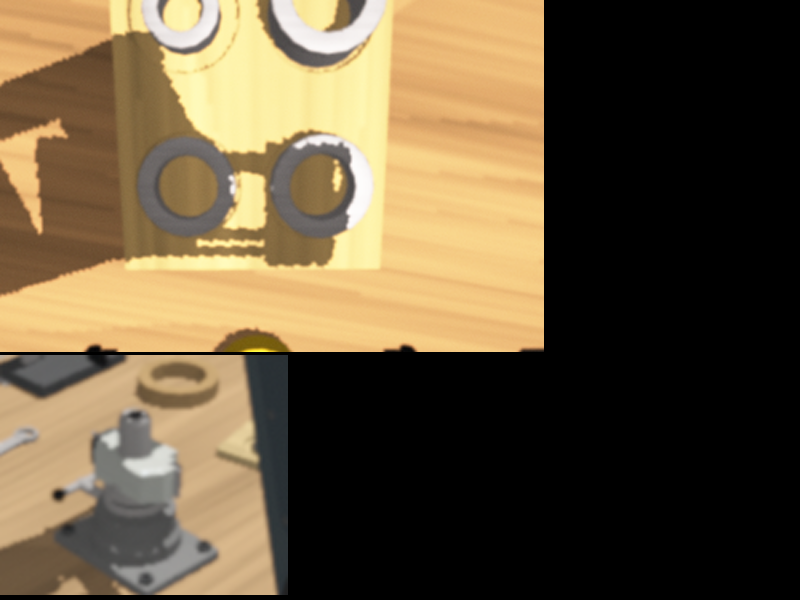

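The head sits flat on the flange in the side crop. In the wrist crop the sleeve's top circle is centred at (322,185) and the collar's at (187,187), both at crop scale.

```bash
python3 -c "
from h import *
b=load('w7.png')
f=lambda u,v,z:atz((120+u/1.6,20+v/1.6),z,b)
S=f(322,185.5,.037);C=f(187,187,.025);print(S,C)
print('tri',tri([ray((120+322/1.6,20+185.5/1.6),*b),ray((314,199),*load('w1.png')),ray((451,188),*load('w2.png'))]),tri([ray((120+187/1.6,20+187/1.6),*b),ray((247,199),*load('w1.png')),ray((383,199),*load('w2.png'))]))
for l,r,v,z in((271,373,185,.037),(138,238,187,.025)):print(np.linalg.norm(f(l,v,z)-f(r,v,z)))
e=f(125,270,.012)-f(382,268,.012);print('trayyaw',np.degrees(np.arctan2(e[1],e[0])-np.pi/2))
go(S[0],S[1],.016,10)"
```

```text
[ 0.4332 -0.3598  0.037 ] [ 0.4177 -0.2817  0.025 ]
tri [ 0.4354 -0.36    0.0379] [ 0.4173 -0.2811  0.0182]
0.05922534702949275
0.0603483360249418
trayyaw 10.552324470600935
go [0.0542 0.0423 0.1705] [ 0.0002 -0.0003  0.0013]
```

The jaws must close along the tray's x to clear the neighbouring ring, so I turn 90° above the sleeve.

>>> {"name": "servo_tool", "arguments": {"targets": [[[0.02,0.02,0],[0,0,-0.18]],[[0.04,0.035,0.01],[0,0,-0.36]],[[0.055,0.0425,0.02],[0,0,-0.54]],[[0.055,0.0425,0.04],[0,0,-0.72]],[[0.055,0.0425,0.06],[0,0,-0.9]],[[0.055,0.0425,0.08],[0,0,-1.08]],[[0.055,0.0425,0.08],[0,0,-1.26]],[[0.055,0.0425,0.08],[0,0,-1.44]],[[0.055,0.0425,0.08],[0,0,-1.571]],[[0.055,0.0425,0.08],[0,0,-1.571]],[[0.055,0.0425,0.08],[0,0,-1.571]]]}}

```text
time_s: 14.02
position: [0.4338, -0.3607, 0.1064]
tcp_rot: [[-0.172, 0.985, 0.0], [0.985, 0.172, -0.0], [-0.0, 0.0, -1.0]]
force: [-0.4, 0.1, 0.8]
opening: 1.002
```

```bash
python3 -c "
from h import *
s=telemetry.read_state();print(s['position'],s['tcp_rot'][:,0],s['joint_positions'],s['force'])
go(.434,-.3598,.016,100)"
```

```text
[ 0.4338 -0.3607  0.1064] [-0.1724  0.985  -0.0004] [-51.0871  34.7975  96.7554   0.0049  48.4185 -61.0197] [-0.3909  0.1375  0.753 ]
go [0.0009 0.0003 0.0904] [ 0.0003  0.0004 -0.0012]
```

>>> {"name": "servo_tool", "arguments": {"targets": [[[0.001,0,0.03],[0,0,0]],[[0.001,0,0.055],[0,0,0]],[[0.001,0,0.075],[0,0,0]],[[0.001,0,0.085],[0,0,0]],[[0.001,0,0.0905],[0,0,0]],[[0.001,0,0.0905],[0,0,0]]]}}

```text
time_s: 14.78
position: [0.4333, -0.3603, 0.0157]
tcp_rot: [[-0.173, 0.985, 0.0], [0.985, 0.173, -0.0], [-0.0, 0.0, -1.0]]
force: [0.5, 0.1, -0.2]
opening: 1.0
```

>>> {"name": "servo_tool", "arguments": {"targets": [[[0,0,0],[0,0,0]],[[0,0,0],[0,0,0]],[[0,0,0],[0,0,0]],[[0,0,0],[0,0,0]],[[0,0,0],[0,0,0]],[[0,0,0],[0,0,0]]], "gripper": 0.03}}

```text
time_s: 15.52
position: [0.4329, -0.3602, 0.0158]
tcp_rot: [[-0.173, 0.985, -0.0], [0.985, 0.173, 0.0], [0.0, -0.0, -1.0]]
force: [-1.8, 0.4, 4.0]
opening: 0.67
```

>>> {"name": "servo_tool", "arguments": {"targets": [[[0,0,-0.008],[0,0,0]],[[0,0,-0.03],[0,0,0]],[[0,0,-0.07],[0,0,0]],[[0,0,-0.12],[0,0,0]],[[0.01,0.003,-0.165],[0,0,0]],[[0.045,0.016,-0.195],[0,0,0]],[[0.1,0.034,-0.2],[0,0,0]],[[0.158,0.054,-0.2],[0,0,0]],[[0.216,0.074,-0.2],[0,0,0]],[[0.274,0.094,-0.2],[0,0,0]],[[0.32,0.11,-0.2],[0,0,0]],[[0.345,0.118,-0.2],[0,0,0]]]}}

```text
time_s: 17.02
position: [0.4889, 0.0031, 0.2152]
tcp_rot: [[-0.176, 0.984, -0.001], [0.984, 0.176, 0.001], [0.001, -0.001, -1.0]]
force: [-0.5, -0.5, -2.7]
opening: 0.669
```

>>> {"name": "servo_tool", "arguments": {"targets": [[[0,0,0],[0,0,0]],[[0,0,0],[0,0,0]]]}}

```text
time_s: 17.27
position: [0.4894, -0.0002, 0.2153]
tcp_rot: [[-0.173, 0.985, -0.001], [0.985, 0.173, -0.0], [-0.0, -0.001, -1.0]]
force: [0.2, 0.3, -4.2]
opening: 0.665
```

```bash
python3 -c "
from h import *
q,*_=cap('side','s8.png');p,*_=cap('wrist','w8.png');s=telemetry.read_state();print(s['position'],s['tcp_rot'][:,0],s['force'],s['moment'],s['opening'])
im=np.zeros((600,800,3),np.uint8);im[:360,:480]=cv2.resize(q[110:230,200:360],None,fx=3,fy=3,interpolation=cv2.INTER_CUBIC)
im[360:600,400:800]=cv2.resize(p[:,:],(400,300))[:240]
cv2.imwrite('pics/m8.png',im)
b=load('s8.png');c=lambda P:(proj(P,b)[0]-[200,110])*3
print('expected bottom/top ctr',c([.49,0,.2065]),c([.49,0,.2365]),'tip',c([.49,0,.169]))"
```

```text
[ 0.4895 -0.0009  0.2154] [-0.1718  0.9851 -0.0001] [ 0.3625 -0.335  -4.0065] [-0.0552 -0.203  -0.0315] 0.6680168320769506
expected bottom/top ctr [239.0186 212.0818] [238.7837 178.5222] tip [239.299  252.9244]
```

View pics/m8.png

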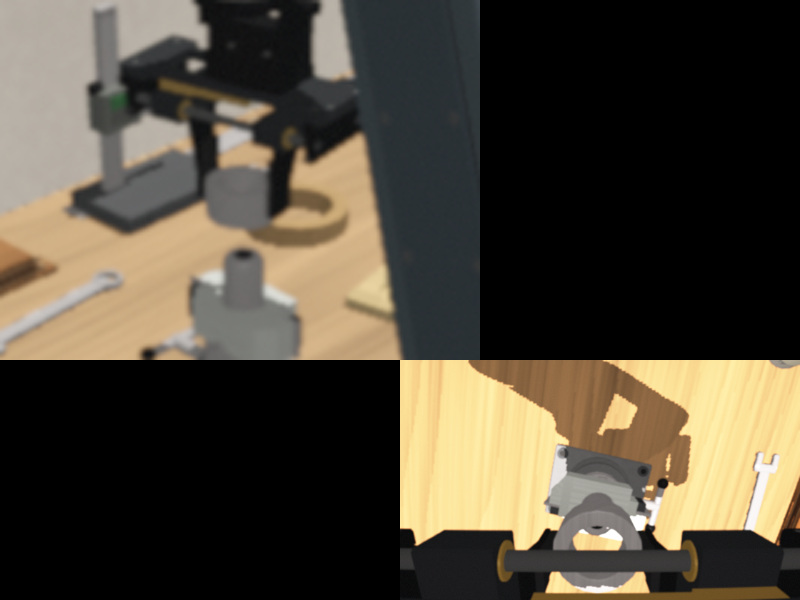

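The side crop shows the sleeve level above the post. The wrist view shows it centred between the fingers. Next I check its centre against the TCP numerically.

```bash
python3 -c "
from h import *
b=load('w8.png');s=telemetry.read_state();P=s['position'];R=s['tcp_rot']
a=np.linspace(0,2*np.pi,73)
for off in(-.01,-.005,0,.005,.01):
  for r in(.03,.019):
    C=P+R@np.array([off,0,-.021]);Q=proj(C+r*np.c_[np.cos(a),np.sin(a),0*a],b);print(off,r,Q.min(0),Q.max(0))
p=cv2.imread('pics/w8.png')
cv2.imwrite('pics/w8c.png',cv2.resize(p[160:340,190:360],None,fx=3,fy=3,interpolation=cv2.INTER_CUBIC))"
```

```text
-0.01 0.03 [211.5884 230.8858] [337.0642 343.2808]
-0.01 0.019 [234.5788 253.4214] [314.0764 324.545 ]
-0.005 0.03 [211.019  220.3426] [337.623 334.863]
-0.005 0.019 [234.2149 243.2894] [314.4295 315.7617]
0 0.03 [210.4461 209.6102] [338.1856 326.2806]
0 0.019 [233.8485 232.9714] [314.7852 306.8084]
0.005 0.03 [209.8697 198.6875] [338.7518 317.5311]
0.005 0.019 [233.4798 222.4659] [315.1433 297.6826]
0.01 0.03 [209.2901 187.5736] [339.3214 308.612 ]
0.01 0.019 [233.1091 211.7714] [315.5037 288.382 ]
```

View pics/w8c.png

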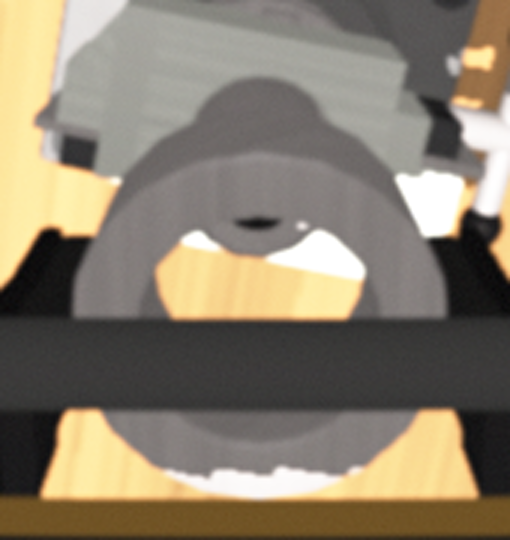

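```bash
python3 -c "
from h import *
b=load('w8.png')
print(proj([[.4905,0,.169],[.49,0,.169],[.4905,.001,.169]],b), atz((276,234),.169,b))
p=telemetry.read_state()['position'];print(p, proj(p+[0,0,.021],b))"
```

```text
[[276.5214 224.7534]
 [275.7799 224.6295]
 [276.7823 223.3414]] [ 0.4913 -0.0065  0.169 ]
[ 0.4895 -0.0009  0.2154] [[274.2953 271.1973]]
```

The sleeve's fitted circle and the visible post edge agree with the alignment to within 1 mm, so I lower it.

>>> {"name": "servo_tool", "arguments": {"targets": [[[0.0005,0,0.012],[0,0,0]],[[0.0005,0,0.024],[0,0,0]],[[0.0005,0,0.032],[0,0,0]],[[0.0005,0,0.038],[0,0,0]],[[0.0005,0,0.042],[0,0,0]],[[0.0005,0,0.046],[0,0,0]],[[0.0005,0,0.05],[0,0,0]]]}}

```text
time_s: 18.25
position: [0.4898, 0.0005, 0.1655]
tcp_rot: [[-0.173, 0.985, 0.001], [0.985, 0.173, -0.0], [-0.0, 0.001, -1.0]]
force: [0.0, -0.0, -4.3]
opening: 0.664
```

>>> {"name": "servo_tool", "arguments": {"targets": [[[0,0,0.008],[0,0,0]],[[0,0,0.016],[0,0,0]],[[0,0,0.022],[0,0,0]],[[0,0,0.026],[0,0,0]],[[0,0,0.028],[0,0,0]],[[0,0,0.03],[0,0,0]],[[0,0,0.0305],[0,0,0]],[[0,0,0.0305],[0,0,0]]]}}

```text
time_s: 19.25
position: [0.4897, 0.0005, 0.1352]
tcp_rot: [[-0.173, 0.985, 0.0], [0.985, 0.173, -0.0], [-0.0, 0.0, -1.0]]
force: [0.0, -0.6, -4.0]
opening: 0.671
```

>>> {"name": "servo_tool", "arguments": {"targets": [[[0,0,0.0007],[0,0,0]],[[0,0,0.0014],[0,0,0]],[[0,0,0.002],[0,0,0]],[[0,0,0.002],[0,0,0]]]}}

```text
time_s: 19.75
position: [0.4898, 0.0004, 0.1347]
tcp_rot: [[-0.173, 0.985, 0.001], [0.985, 0.173, -0.0], [-0.001, 0.001, -1.0]]
force: [-2.5, 0.7, 9.9]
opening: 0.667
```

It's seated with the TCP at 0.1347, as predicted. I release it, rise and go to the collar.

>>> {"name": "servo_tool", "arguments": {"targets": [[[0,0,0],[0,0,0]],[[0,0,0],[0,0,0]],[[0,0,0],[0,0,0]],[[0,0,-0.01],[0,0,0]],[[0,0,-0.03],[0,0,0]],[[0,0,-0.07],[0,0,0]],[[0,0,-0.1],[0,0,0]]], "gripper": 0.087}}

```text
time_s: 20.62
position: [0.49, 0.0004, 0.235]
tcp_rot: [[-0.173, 0.985, 0.002], [0.985, 0.173, -0.0], [-0.001, 0.001, -1.0]]
force: [0.3, -0.2, -0.2]
opening: 1.001
```

```bash
python3 -c "
from h import *
cap('side','s9.png');go(.4177,-.2815,.10,100)"
```

```text
go [-0.2638 -0.1234  0.1384] [ 0.0083  0.0035 -0.0002]
```

>>> {"name": "servo_tool", "arguments": {"targets": [[[-0.05,-0.02,0],[0,0,0]],[[-0.105,-0.045,0],[0,0,0]],[[-0.155,-0.07,0.01],[0,0,0]],[[-0.205,-0.093,0.04],[0,0,0]],[[-0.245,-0.11,0.08],[0,0,0]],[[-0.265,-0.12,0.12],[0,0,0]],[[-0.265,-0.12,0.135],[0,0,0]],[[-0.265,-0.12,0.135],[0,0,0]],[[-0.265,-0.12,0.135],[0,0,0]]]}}

```text
time_s: 21.8
position: [0.4181, -0.2807, 0.0992]
tcp_rot: [[-0.175, 0.985, 0.001], [0.985, 0.175, -0.001], [-0.001, 0.001, -1.0]]
force: [-0.5, -0.5, 0.4]
opening: 1.0
```

```bash
python3 -c "
from h import *
s=telemetry.read_state();P=s['position'];R=s['tcp_rot'];print(P,R[:,0])
p,*_=cap('wrist','w10.png');b=load('w10.png');a=np.linspace(0,2*np.pi,73)
C=np.array([.4177,-.2815,.025])
Q=proj(C+.03*np.c_[np.cos(a),np.sin(a),0*a],b);print(Q.min(0),Q.max(0))
print('w10'); d=p.copy();cv2.polylines(d,[np.round(Q).astype(int)],True,(0,0,255),1)
Q=proj(C+.019*np.c_[np.cos(a),np.sin(a),0*a],b);cv2.polylines(d,[np.round(Q).astype(int)],True,(0,0,255),1)
q=cv2.imread('pics/s9.png')
im=np.zeros((600,800,3),np.uint8);im[:420,:560]=d;im[360:600,560:800]=cv2.resize(q[165:245,240:320],None,fx=3,fy=3,interpolation=cv2.INTER_CUBIC)
cv2.imwrite('pics/m10.png',im);go(.4177,-.2815,.015,100)"
```

```text
[ 0.4181 -0.2807  0.0992] [-0.1747  0.9846 -0.0014]
[233.9449 174.6035] [314.3056 251.7482]
w10
go [-0.0003 -0.0008  0.0844] [0.0014 0.002  0.0013]
```

View pics/m10.png

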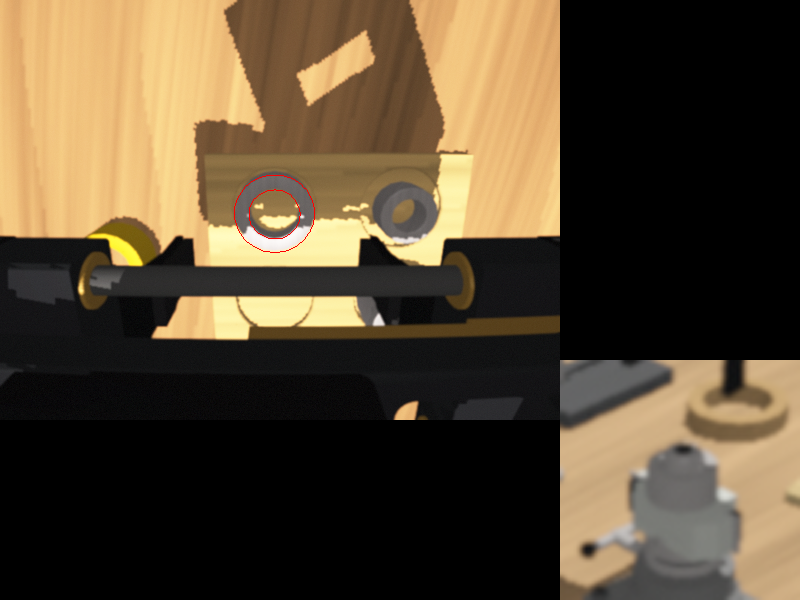

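The projected circle lies on the collar, and the sleeve sits flush on the head with the post tip above it. The yellow ring and small ring both clear the fingers, so I descend on the collar.

>>> {"name": "servo_tool", "arguments": {"targets": [[[-0.0005,-0.0005,0.03],[0,0,0]],[[-0.0005,-0.0005,0.055],[0,0,0]],[[-0.0005,-0.0005,0.072],[0,0,0]],[[-0.0005,-0.0005,0.08],[0,0,0]],[[-0.0005,-0.0005,0.0845],[0,0,0]],[[-0.0005,-0.0005,0.0845],[0,0,0]]]}}

```text
time_s: 22.6
position: [0.4173, -0.282, 0.0141]
tcp_rot: [[-0.173, 0.985, 0.001], [0.985, 0.173, -0.001], [-0.001, 0.001, -1.0]]
force: [-0.1, 0.2, 0.7]
opening: 1.002
```

>>> {"name": "servo_tool", "arguments": {"targets": [[[0,0,0],[0,0,0]],[[0,0,0],[0,0,0]],[[0,0,0],[0,0,0]],[[0,0,0],[0,0,0]],[[0,0,0],[0,0,0]],[[0,0,0],[0,0,0]]], "gripper": 0.03}}

```text
time_s: 23.35
position: [0.4169, -0.282, 0.0137]
tcp_rot: [[-0.173, 0.985, 0.0], [0.985, 0.173, -0.0], [-0.0, 0.0, -1.0]]
force: [-0.5, -0.7, 2.8]
opening: 0.665
```

>>> {"name": "servo_tool", "arguments": {"targets": [[[0,0,-0.008],[0,0,0]],[[0,0,-0.03],[0,0,0]],[[0,0,-0.07],[0,0,0]],[[0,0,-0.12],[0,0,0]],[[0.01,0.005,-0.165],[0,0,0]],[[0.045,0.02,-0.19],[0,0,0]],[[0.095,0.043,-0.196],[0,0,0]],[[0.145,0.066,-0.196],[0,0,0]],[[0.195,0.089,-0.196],[0,0,0]],[[0.24,0.109,-0.196],[0,0,0]],[[0.265,0.1205,-0.196],[0,0,0]],[[0.265,0.1205,-0.196],[0,0,0]]]}}

```text
time_s: 24.85
position: [0.489, 0.0019, 0.2094]
tcp_rot: [[-0.177, 0.984, -0.001], [0.984, 0.177, 0.0], [0.001, -0.001, -1.0]]
force: [-0.1, -1.6, -2.4]
opening: 0.669
```

>>> {"name": "servo_tool", "arguments": {"targets": [[[0,0,0],[0,0,0]],[[0,0,0],[0,0,0]]]}}

```text
time_s: 25.1
position: [0.4893, -0.001, 0.2095]
tcp_rot: [[-0.172, 0.985, -0.0], [0.985, 0.172, -0.0], [-0.0, -0.001, -1.0]]
force: [-0.5, 0.6, -1.8]
opening: 0.667
```

```bash
python3 -c "
from h import *
p,*_=cap('wrist','w11.png');s=telemetry.read_state();P=s['position'];R=s['tcp_rot'];print(P,R[:,0],s['force'],s['opening'])
b=load('w11.png');a=np.linspace(0,2*np.pi,73);c=np.c_[np.cos(a),np.sin(a),0*a]
C=P+[0,0,.0113];d=cv2.resize(p,None,fx=4,fy=4,interpolation=cv2.INTER_CUBIC)
for r,z,o,col in((.03,None,C,(0,0,255)),(.019,None,C,(0,0,255)),(.014,None,np.array([.4903,.0002,.169]),(0,255,0))):
  cv2.polylines(d,[np.round(4*proj(o+r*c,b)+1.5).astype(int)],True,col,1)
cv2.imwrite('pics/w11c.png',d[4*190:4*335,4*190:4*360])"
```

```text
[ 0.4894 -0.0011  0.2095] [-0.1714  0.9852 -0.0001] [-0.4004 -0.9515 -2.3332] 0.668169872920955
```

No more pictures can be viewed, so force and position guide the rest. I lower over the taper.

>>> {"name": "servo_tool", "arguments": {"targets": [[[0,0,0.012],[0,0,0]],[[0,0,0.024],[0,0,0]],[[0,0,0.031],[0,0,0]],[[0,0,0.035],[0,0,0]],[[0,0,0.039],[0,0,0]],[[0,0,0.042],[0,0,0]],[[0,0,0.042],[0,0,0]]]}}

```text
time_s: 26.02
position: [0.4896, 0.0, 0.1675]
tcp_rot: [[-0.173, 0.985, -0.0], [0.985, 0.173, 0.0], [0.0, -0.0, -1.0]]
force: [-1.0, -0.3, -2.4]
opening: 0.67
```

>>> {"name": "servo_tool", "arguments": {"targets": [[[0,0,0.002],[0,0,0]],[[0,0,0.0035],[0,0,0]],[[0,0,0.0045],[0,0,0]],[[0,0,0.0055],[0,0,0]],[[0,0,0.0062],[0,0,0]],[[0,0,0.0066],[0,0,0]],[[0,0,0.0066],[0,0,0]]]}}

```text
time_s: 26.9
position: [0.4897, -0.0, 0.1626]
tcp_rot: [[-0.173, 0.985, 0.001], [0.985, 0.173, -0.0], [-0.0, 0.001, -1.0]]
force: [-4.0, 0.1, 10.9]
opening: 0.666
```

It's seated with the TCP at 0.1626 against a predicted 0.1627. Now release and clear.

>>> {"name": "servo_tool", "arguments": {"targets": [[[0,0,0],[0,0,0]],[[0,0,0],[0,0,0]],[[0,0,0],[0,0,0]],[[0,0,-0.01],[0,0,0]],[[0,0,-0.03],[0,0,0]],[[0,0,-0.07],[0,0,0]],[[0,0,-0.1],[0,0,0]],[[-0.05,0,-0.1],[0,0,0]],[[-0.1,0,-0.1],[0,0,0]],[[-0.15,0,-0.1],[0,0,0]],[[-0.15,0,-0.1],[0,0,0]],[[-0.15,0,-0.1],[0,0,0]]], "gripper": 0.087}}

```text
time_s: 28.4
position: [0.5152, -0.1474, 0.261]
tcp_rot: [[-0.172, 0.985, -0.001], [0.985, 0.172, 0.001], [0.001, -0.001, -1.0]]
force: [0.2, 0.2, -0.1]
opening: 1.001
```

```bash
python3 -c "
from h import *
q,*_=cap('side','s12.png');s=telemetry.read_state();print(s['position'],s['force'],s['opening'],s['time_s'])
b=load('s12.png');P=cv2.imread('pics/s9.png')
print('proj top174,156,126,92',proj([[.49,0,z] for z in(.174,.156,.126,.092)],b))
d=cv2.absdiff(P,q).sum(2)[165:245,250:310]>60
n,l,st,c=cv2.connectedComponentsWithStats(d.astype(np.uint8));print(st[1:][st[1:,4]>15]+[250,165,0,0,0])
for v in range(184,226,3):print(v,''.join('%4d'%x for x in q[v,258:304:2].mean(1)))"
```

```text
[ 0.5151 -0.1468  0.261 ] [ 0.0211  0.581  -0.1773] 0.998126018123016 28.45
proj top174,156,126,92 [[279.7542 192.5163]
 [279.7977 198.9336]
 [279.8678 209.4256]
 [279.944  221.0148]]
[[293 165   9  12  95]
 [268 187  26  14 203]
 [263 201   7   4  23]
 [291 207   9   6  40]
 [250 214  19  31 323]
 [293 225  17  20 271]]
184  165 167 167 168 169 170 169 166 165 164 164 155  93  79  90 110 133 146 151 153 156 157 156
187  168 169 168 169 167 164 163 162 158 161 172 169 149 130 107  91  84  85  84  85  89  91  88
190  168 166 164 163 163 162 140 108  96 102 124 127 128 135 150 113  92  84  85  86  86  86  87
193  162 164 164 164 162 140  96  91  93 106 118  87  75  90  93  92  93 117 152 155 157 160 164
196  164 161 161 161 157 130  94  95  93  94  84  69  73  90  94  94  94 122 164 169 172 173 172
199  160 157 155 154 155 136  96  95  97  98  99  99  99  99  98  97  94 132 171 173 170 166 164
202  154 155 150 123 127 109  93  96  98  99  99 100 100  98  98  96  95 126 166 165 162 161 161
205  157 155 132  71  95 100  93  96  98  98  99  98  99  98  98  97  95 120 158 160 158 156 156
208  159 160 128  81 110 103  93  95  96  99 100 100  99  99  97  97  93 101 127 143 153 156 157
211  162 162 132  99 112 109  96  95  97  99  99  99  99  99  98  96  94 104 112 113 131 155 157
214  163 159 119  99 113 111 110 107 103 100 100 100 100 100 101 105 108 111 109 104 114 149 158
217  126  94  86 105 112 112 113 112 112 112 112 111 112 112 112 112 112 112 112 108  91 120 154
220   86  88  95 107 113 113 112 112 113 112 113 113 114 115 117 118 118 117 115 114 100 124 161
223   99  98  96  88  84  98 107 107 111 112 112 113 114 116 119 120 119 118 114 114 100 124 162
```

The side pixels show a straight stack over columns 268–293. The collar's top is centred at about row 192.5, which is the projection for z = 174 mm. I'm handing in.

```bash
python3 -c "
from h import *
print(order.hand_in())"
```

```text
the job is handed in; nothing more can be done
None
```

The cutter set is on the arbor in the order asked and handed in at about 28.5 s of the 72 s allowed. The cutterhead went on first with its slot over the dogs, then the 30 mm sleeve, then the 18 mm collar. I lowered each part under control, pressed it lightly until it stopped, and let go before fetching the next.

| Part | TCP height when seated (mm) | Predicted (mm) | Force when pressed home (N) |
|---|---|---|---|
| Cutterhead | 102.7 | 102.7 | about 8 |
| Sleeve | 134.7 | 134.8 | about 10 |
| Collar | 162.6 | 162.7 | about 11 |

- **Seating checks:** The side pictures show the cutterhead and the sleeve sitting flat. I had reached the picture limit before the collar went on, so I checked it from side-camera pixel values only. They show a straight column with its top where the 174 mm set height should project.
- **Disagreements:** The gripper read about 58 mm across both 60 mm rings, and the wrist picture put the sleeve at about 58.6 mm across. Both rings went on without contact until they seated. My first two-view heights for the collar and the long sleeve were 7 mm low and 10 mm high, but the order of heights was clear. The later collar estimate, with a third view, was still about 7 mm low, so the collar grasp used the height from your text.
- **Other things on the bench:** I gripped only the three wanted parts, and the forces after each move showed no unexpected contact. I did not take a last picture of the other rings or the rest of the bench.

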